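Hold the batch clip open over its card

ROBOT

A 6-joint arm with a two-finger parallel gripper is mounted at the origin on the work surface. World frame = base frame: x ahead of the robot, y to its left, z up, the work surface at z = 0. Lengths are in mm, angles in rad, forces in N, time in s.
With the tool pointing down it reaches from about 400 to 925 mm from the base axis. Payload 12.5 kg.
Tool frame: the origin (TCP) lies at the very end of the fingers, on their centre line; the grasp point (between the pads) lies 19 mm behind it; z points along the fingers, x is the direction in which the jaws open and shut, and the axes are right-handed (so a half turn about z gives the same grasp; the last joint's range is limited). The gripper opens to 95 mm and grips with 3 to 60 N. Pads are 20 mm wide; open, the fingers measure 119 mm over their backs; the gripper's body (75 mm by 180 mm) begins 59 mm behind the grasp point.
Start: joints at [1.061, 0.491, 1.559, -0, 1.092, -0.106], TCP at [245.558, 574.759, 214.661] pointing down, gripper open.
Joint ranges: [-3.1, 3.1], [-0.84, 2.19], [0.05, 2.79], [-1.13, 4.28], [0.06, 2.93], [-2.69, 2.69]. Speed limits (rad/s): [2.22, 2.22, 2.79, 3.14, 3.14, 3.14].

INTERFACE

Orientations are given as [roll, pitch, yaw] about the fixed x, y, z axes, in that order (R = Rz(yaw) Ry(pitch) Rx(roll)).
In Python, from cell import env gives the robot as it stands.
- The arm moves only by the tool arm_command, never from a script. Its argument "motion" is one flat list of numbers, 7 for each row, row after row: the opening, from -1 (shut) to 1 (fully open), then the shift along the tool's x, y, z in mm, then the turn, a rotation vector about the tool's x, y, z in degrees. In form: [fingers, dx, dy, dz, rx, ry, rz, fingers, dx, dy, dz, rx, ry, rz, ...]. A call has 1 to 20 rows; each row is the pose to reach, as a shift and turn from the pose commanded when the call began, along the tool's axes at that moment; what a row does not reach only later rows make up. A row lasts 1/10 s, in which the tool goes at most 50 mm and 8.59 degrees, less where a joint would pass 70% of its speed; a pose out of reach is approached as far as the arm can. A call with a gripper value outside its range is refused whole. The fingers move at their own pace and stop on an object; the grip force is fixed at half the most. Time passes only in rows, so rows that repeat a pose let the fingers close. It gives the time, the measured TCP pose, the force and the opening at its end, in the units of the state.
- env.state(): the state, without advancing time (a new reading comes with each control period).
- env.read_camera(name): name is "scene" or "top" or "wrist"; returns (picture, depth): 420x560x3 uint8, red, green, blue; 420x560 float32, mm along the optical axis (not along the pixel's ray), 0 where there is no reading.
- env.calibration(name): a dict with "fx", "fy", "cx", "cy" (pixels), "distortion" ([k1, k2, p1, p2, k3] as OpenCV has them; the pictures are not rectified), "cam_to_world" (4x4, takes a point from camera to world coordinates). Camera axes: x right, y down, z forward; pixel columns grow to the right and rows downward; lengths in mm; the calibration is good to about 2 mm. A picture is of the moment at which its call begins: read the wrist's pose just before it. calibration takes no time and is no camera call; for the wrist camera it gives the pose at the moment of the call.
- env.job_done(): hands the job in, once; it reports no verdict.
Trained networks look in the newest picture that a camera, given by its name, has taken for a name from the list of things; names that differ only in an ending like _2 or _b are one class to them, and where a whole thing is asked for, a point or a joint stands for the part that bears it (a point fixed in the world has none). Each returns a list of dicts, best first, with "confidence" (0 to 1); they miss things now and then, are a little off and sometimes report something else, mostly with a low value. They report only what shows in the picture. A call takes as long as a camera call. They do not tell look-alikes from the thing itself.
- env.recognise(camera, label): "location" ([column, row] in pixels, amid what is visible of it).
- env.silhouettes(camera, label): "region" (420x560 bool, what is visible of it) and "location" ([column, row] in pixels, amid what is visible of it).
- env.spot_point(camera, label): "location" ([column, row] in pixels: a listed point, or the origin of a listed thing).
The state is a dict: "t": time; "joints": joint angles; "qvel": joint speeds; "tau": joint torques, N m; "eef_pos": TCP position; "tcp_rot": TCP orientation; "ft_force": force on the tool from outside, world axes, zero at the start; "moment": the same for the moment, N m; "opening": opening from 0.0 (shut) to 1.0 (fully open).
Only numpy, scipy, OpenCV 4.12 (cv2) and the standard library are available. Lean on these libraries where they do the work, as an engineer would, in place of code of your own. Each camera call takes 0.05 s, during which the arm holds its last target.

TASK

Squeeze the orange spring clip open, take it off the crate's rim and bring it to the batch card with the orange band: hold it gaping wide, square over the middle of the card's top edge, with one jaw about one to two centimetres down on each side and nothing touching the card, so that a colleague can slip the sowing sheet in. Finish while still holding the clip open there - do not let go. Leave the crate, the cards, the green clip, the pot and the jar where they are.

Things in the scene. Friction and masses are not known exactly. Their poses are not given: they have to be found in the camera images.
- orange_clip: orange plastic spring clip, clothes-peg type (two levers on a pin, coil spring), 88 mm long, 24 mm wide, about 55 g. At the start it grips the crate's rim, jaws down, handles up, pin about 20 mm above the rim. Origin on the pin; x along the pin and rim, y across the jaws, z up. This is its +y lever: squeezed evenly, it tilts by half the lever joint's change.
- orange_clip_handles (a point): on the orange clip's mid-plane, 30 mm above the pin, between the handles. At the start the two handles rise in a V from 2 to 50 mm above the pin, 24 mm wide along x, 52 mm over the outside at their tops and 40 mm here; pressing them together opens the jaws
- orange_clip_lever (a joint): angle between the orange clip's levers (rad): about 0 gripping the 4 mm rim, -0.11 shut on nothing, 0.63 squeezed to its stop. Pressing the handles needs 4 to 6 N to start and 9 to 14 N to reach the stop (least near the tops); there they are parallel, 19 mm over the outside, and the jaw tips gape 27 mm. The spring shuts it when released.
- orange_clip_tip1 (a point): tip of the orange clip's +y jaw: lower inner edge of its rubber pad, 38 mm below the pin and 2 mm from the mid-plane while gripping the rim. Pads 14 mm tall; with the clip fully open the tips are 35 mm below the pin and an edge may enter to 8 mm below the pin before it meets the pin's cheek plates
- orange_clip_tip2 (a point): tip of the other (-y) jaw of the orange clip, likewise
- orange_card: white batch card with an orange band along its top, upright in the kerf of a dark timber block; one loose piece of about 0.55 kg. Origin at the centre of the block's underside; x across the card (its normal), y along the card, z up. Block 60 x 160 mm, 40 mm high; card 4 mm thick, 140 mm wide, its top edge 130 mm above the bench
- orange_card_top (a point): middle of the top edge of the orange-banded card, axes as the card's
- green_clip: a second spring clip, green, same make, gripping the same rim 110 to 160 mm from the orange one. Origin on its pin. To be left alone
- green_card: a second batch card, same make, with a green band. Origin at the centre of the block's underside. To be left alone
- crate: open grey plastic crate, 190 mm (x) by 290 mm (y), 80 mm high, wall 4 mm, about 1.6 kg, loose on the bench, with labels and a carton inside below the rim. Origin at the centre of its underside. The two clips sit on its long wall at x = -93 mm, one at y = -80 to -55 mm, one at +55 to +80 mm, in either order
- potted_seedling: round black pot 76 mm across and 90 mm high with a green seedling up to about 190 mm high; origin at the centre of its underside
- seed_jar: amber glass jar with a metal lid, 64 mm across, 100 mm high; origin at the centre of its underside
There are look-alikes about, which are no part of the job. Of the things shaped like the orange_clip, the orange one is meant.

How it is judged:
By the outcome, as a careful person would: the job done as asked, in the order asked, and still so for the second after the job is handed in, while the arm keeps its last pose, push and grip.
It also fails if it takes over 35 s, if anything falls off the work surface, if the arm or the gripper's body presses on something with over 40 N, if the wrist force passes 120 N, or if a joint passes its speed limit or range.

## Working session

There is one attempt and no reset: what is moved stays moved. The work goes in short steps, Python scripts to look and compute and a tool call to move; the robot and the scene stay as the last step left them, time stands still between calls to the robot, and variables do not carry over. Pictures are saved under pics/ and viewed, and the job is handed in when it is done.

Besides the shell and the picture viewer there is one more tool, called after ">>>" by a JSON object that holds its "method" and its "body", one argument or row to a line. arm_command: Moves the arm, as the interface text tells. Its arguments: {"type":"object","properties":{"motion":{"type":"array","items":{"type":"number"}}},"required":["motion"]}

```bash
ls; mkdir -p pics; cat > h.py <<'E'
import numpy as np, cv2
from cell import env
def save(n,im): cv2.imwrite('pics/'+n+'.png',cv2.cvtColor(im,cv2.COLOR_RGB2BGR))
def px2w(cal,uv,d):
    K=np.array([[cal['fx'],0,cal['cx']],[0,cal['fy'],cal['cy']],[0,0,1.]])
    p=cv2.undistortPoints(np.array([[uv]],float),K,np.array(cal['distortion'],float))[0,0]
    return (np.array(cal['cam_to_world'])@np.array([p[0]*d,p[1]*d,d,1]))[:3]
def cloud(cal,dep):
    K=np.array([[cal['fx'],0,cal['cx']],[0,cal['fy'],cal['cy']],[0,0,1.]])
    v,u=np.mgrid[0:420,0:560]
    p=cv2.undistortPoints(np.stack([u.ravel(),v.ravel()],1).astype(float)[:,None],K,np.array(cal['distortion'],float))[:,0]
    d=dep.ravel()
    P=np.stack([p[:,0]*d,p[:,1]*d,d,np.ones_like(d)],0)
    return (np.array(cal['cam_to_world'])@P)[:3].T.reshape(420,560,3)
E
python3 - <<'E'
from h import *
for c in ['scene','top','wrist']:
    im,d=env.read_camera(c); save(c+'0',im); np.savez('pics/'+c+'0.npz',im=im,d=d,c=cloud(env.calibration(c),d))
    for l in ['orange_clip','orange_card','green_clip','green_card','crate','potted_seedling','seed_jar']:
        if c!='wrist':
            for r in env.recognise(c,l): 
                u,v=r['location'];print(c,l,np.round(r['location']),round(r['confidence'],2),np.round(px2w(env.calibration(c),(u,v),d[int(v),int(u)])))
print(env.state())
E
```

```text
pics
scene orange_clip [361. 217.] 0.84 [421. 110.  43.]
scene orange_clip [351. 212.] 0.61 [531. 125. 130.]
scene orange_card [176. 188.] 0.89 [ 548. -334.   53.]
scene green_clip [408. 226.] 0.69 [513. 236. 125.]
scene green_card [253. 217.] 0.85 [558. -95.  54.]
scene crate [367. 284.] 0.61 [575. 190.   1.]
scene potted_seedling [212. 238.] 0.7 [711. -86. 102.]
scene seed_jar [128. 224.] 0.98 [ 740. -297.   76.]
top orange_clip [224. 234.] 0.7 [515. 118. 108.]
top orange_clip [226. 278.] 0.68 [408. 120.  43.]
top orange_card [402. 224.] 0.74 [ 547. -331.   42.]
top orange_card [202. 206.] 0.29 [599. 196.   3.]
top green_clip [200. 204.] 0.73 [604. 203.  -1.]
top green_clip [178. 245.] 0.63 [488. 232. 106.]
top green_card [314. 222.] 0.7 [ 552. -106.   40.]
top crate [201. 208.] 0.66 [593. 198.   1.]
top crate [397. 226.] 0.26 [ 543. -320.   38.]
top potted_seedling [310. 153.] 0.58 [720. -92.  94.]
top seed_jar [397. 156.] 0.62 [ 712. -310.   97.]
{'t': 0.85, 'joints': array([ 1.06136717e+00,  4.90894724e-01,  1.55888662e+00, -7.69939924e-06,
        1.09169707e+00, -1.05588412e-01]), 'qvel': array([ 0.00020812, -0.0012072 , -0.00047325, -0.0013699 ,  0.00057535,
        0.00058934]), 'tau': array([ 6.88293239e-04, -6.12430072e+01, -2.58440512e+01,  6.93698390e-02,
        4.43267624e-02,  1.17209342e-05]), 'eef_pos': array([245.58185237, 574.7567112 , 214.66883761]), 'tcp_rot': array([ 3.14157382e+00, -1.12880546e-04,  1.16695913e+00]), 'ft_force': array([-0.05288189,  0.33680662,  0.52532151]), 'moment': array([-0.03640235, -0.00971872, -0.05075031]), 'opening': 1.0032650203692375}
```

View pics/scene0.png

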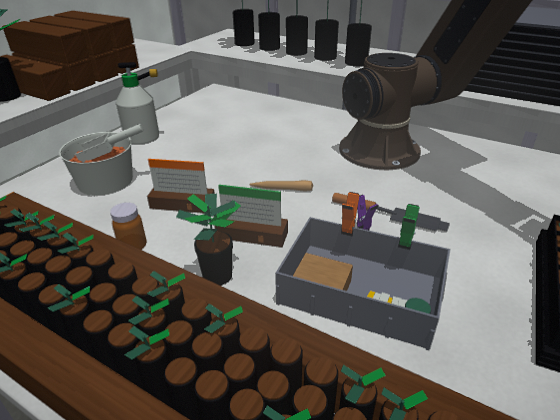

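View pics/top0.png

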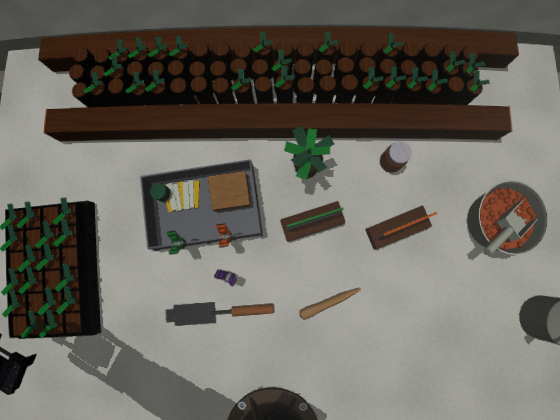

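View pics/wrist0.png

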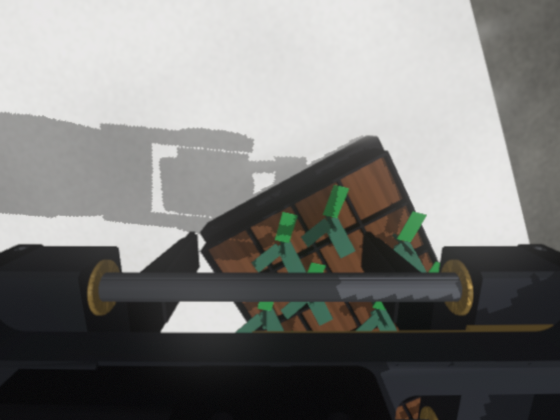

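The scene shows the orange clip on the crate rim at about (348,212). A purple look-alike stands at (366,212) on the bench, and the green clip is on the rim at (409,225). In the top view these are orange (224,235), purple (226,277) and green (177,240). The orange-banded card is at scene (177,180) and top (402,226). I'll check these in an enlarged crop and measure.

```bash
python3 - <<'E'
from h import *
s=np.load('pics/scene0.npz');t=np.load('pics/top0.npz')
a=cv2.resize(s['im'][170:260,300:470],(800,424),interpolation=cv2.INTER_CUBIC)
save('c1',a)
a=cv2.resize(t['im'][150:300,130:280],(600,600),interpolation=cv2.INTER_CUBIC)
save('c2',a)
for n,q in (('scene',s),('top',t)):
    im=q['im'];c=q['c'];hsv=cv2.cvtColor(im,cv2.COLOR_RGB2HSV)
    H,S,V=[hsv[...,i].astype(int) for i in range(3)]
    org=(H<16)&(S>150)&(V>120)
    # clip pts
    m=org&(c[...,0]>400)&(c[...,0]<620)&(c[...,1]>60)&(c[...,1]<180)&(c[...,2]>65)
    P=c[m];print(n,'clip',len(P),P.min(0).round(),P.max(0).round(),P.mean(0).round(1))
    for z in range(70,160,10):
        Q=P[(P[:,2]>=z)&(P[:,2]<z+10)]
        if len(Q): print(z,len(Q),Q.min(0).round(),Q.max(0).round(),Q.mean(0).round(1))
    m=(c[...,1]<-230)&(c[...,1]>-430)&(c[...,0]>450)&(c[...,0]<640)&(c[...,2]>60)
    P=c[m];
    print(n,'card',len(P),P.min(0).round(),P.max(0).round(),P.mean(0).round(1))
    m2=(c[...,0]>380)&(c[...,0]<800)&(c[...,1]>0)&(c[...,1]<420)&(c[...,2]>72)&(c[...,2]<86)
    P=c[m2]; r=cv2.minAreaRect(P[:,:2].astype(np.float32)); print('crate',len(P),r,P[:,2].mean()); 
E
```

```text
scene clip 207 [489. 100.  77.] [538. 129. 149.] [502.4 115.7 128.3]
70 2 [502. 121.  77.] [505. 123.  78.] [503.6 122.2  77.5]
80 9 [501. 122.  80.] [528. 127.  89.] [522.4 124.1  85.7]
90 12 [518. 124.  91.] [524. 127. 100.] [521.5 126.   95.7]
100 12 [500. 122. 101.] [524. 128. 107.] [508.6 124.4 104.6]
110 13 [500. 119. 110.] [505. 124. 119.] [501.7 121.8 115. ]
120 30 [495. 101. 120.] [505. 123. 130.] [499.3 115.3 125.3]
130 67 [492. 101. 130.] [505. 124. 140.] [497.1 112.1 134.4]
140 62 [489. 100. 140.] [538. 129. 149.] [502.  113.2 144.6]
scene card 1366 [ 513. -396.   60.] [ 572. -262.  131.] [ 543.8 -327.7   96.1]
crate 2825 ((596.2484130859375, 210.03958129882812), (419.56597900390625, 407.453857421875), 89.99120330810547) 79.70957038938927
top clip 48 [485. 104. 102.] [534. 130. 151.] [509.8 117.1 139.1]
100 3 [511. 127. 102.] [516. 128. 107.] [513.4 127.8 104.5]
110 1 [498. 123. 119.] [498. 123. 119.] [498.1 122.6 119. ]
120 4 [498. 116. 129.] [524. 121. 130.] [505.3 118.1 129.5]
130 13 [495. 110. 131.] [526. 123. 136.] [511.8 116.2 132.7]
140 24 [485. 104. 145.] [534. 130. 150.] [506.8 115.9 147.9]
150 3 [531. 113. 150.] [534. 120. 151.] [532.2 116.5 150.5]
top card 156 [ 511. -392.   60.] [ 568. -261.  134.] [ 538.5 -322.3  119.7]
crate 1547 ((596.080810546875, 210.87326049804688), (418.53631591796875, 407.7271423339844), 89.95402526855469) 80.37705121326663
```

```bash
echo
```

```text
(no output)
```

View pics/c1.png

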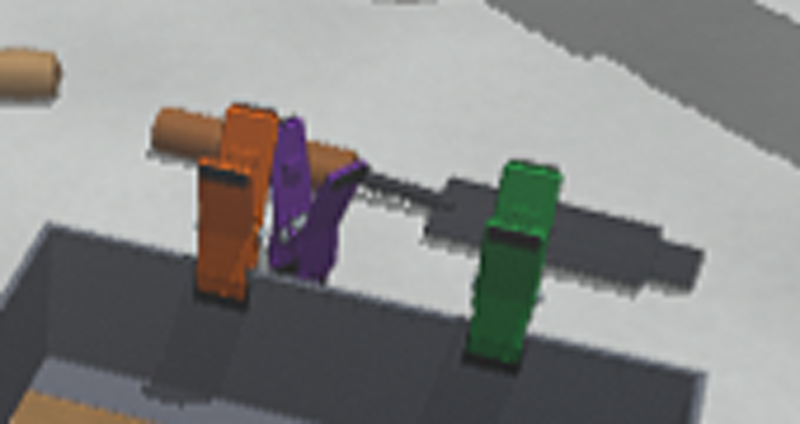

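View pics/c2.png

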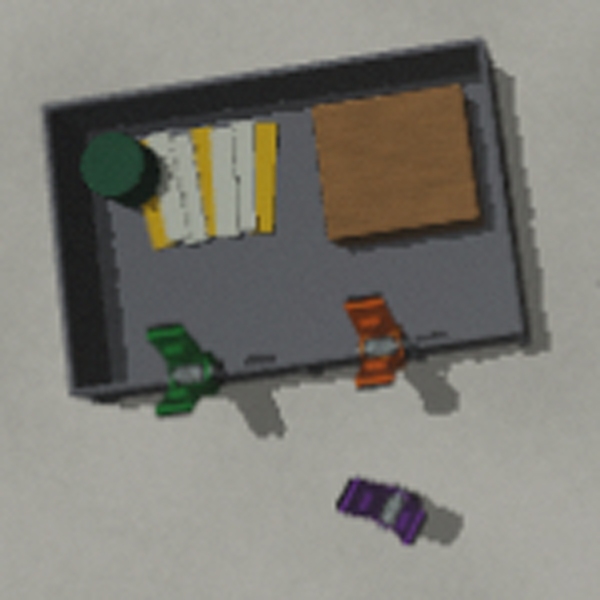

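Both crops agree. The orange clip at crop 2 (375,345) grips the near long wall. The purple look-alike is on the bench at (385,508) and the green clip is on the rim at (185,370), so the orange one on the rim is the target. Next I'll fit the rim and card lines.

```bash
python3 - <<'E'
from h import *
s=np.load('pics/scene0.npz');t=np.load('pics/top0.npz')
for n,q in (('scene',s),('top',t)):
    c=q['c']; 
    P=c[(c[...,2]>76)&(c[...,2]<84)&(c[...,0]>440)&(c[...,0]<560)&(c[...,1]>50)&(c[...,1]<340)]
    # RANSAC line
    best=None;rng=np.random.default_rng(0)
    for k in range(400):
        a,b=P[rng.choice(len(P),2,False),:2]; d=b-a
        if np.linalg.norm(d)<60: continue
        d/=np.linalg.norm(d); r=abs((P[:,:2]-a)@[-d[1],d[0]]); m=r<4
        if best is None or m.sum()>best.sum(): best=m
    L=cv2.fitLine(P[best,:2].astype(np.float32),cv2.DIST_HUBER,0,.01,.01).ravel(); 
    print(n,'rim',best.sum(),L,'yaw of normal',np.degrees(np.arctan2(-L[0],L[1])) , 'x at y=117', L[2]+(117-L[3])*L[0]/L[1], 'ends',P[best][:,1].min(),P[best][:,1].max(),P[best][:,2].mean())
    P=c[(c[...,1]<-230)&(c[...,1]>-430)&(c[...,0]>450)&(c[...,0]<640)&(c[...,2]>(118 if n=='top' else 124))&(c[...,2]<140)]
    L=cv2.fitLine(P[:,:2].astype(np.float32),cv2.DIST_HUBER,0,.01,.01).ravel()
    e=np.array(L[:2]); tt=(P[:,:2]-L[2:])@e
    A=L[2:]+e*tt.min();B=L[2:]+e*tt.max()
    print(n,'card',len(P),L,'nyaw',np.degrees(np.arctan2(-L[0],L[1])),A,B,(A+B)/2,np.linalg.norm(A-B),P[:,2].max())
for c in ['scene','top']:
    env.read_camera(c); q={'scene':s,'top':t}[c]
    for l in ['orange_clip','orange_clip_handles','orange_card_top']:
        for r in env.spot_point(c,l):
            u,v=r['location']; uu,vv=int(round(u)),int(round(v))
            cal=env.calibration(c)
            T=np.array(cal['cam_to_world']); o=T[:3,3]; p=px2w(cal,(u,v),1000.); d=p-o
            z={'orange_clip':100,'orange_clip_handles':130,'orange_card_top':130}[l]
            print(c,l,(u,v),round(r['confidence'],2),(o+d*(z-o[2])/d[2]).round(1))
E
```

```text
scene rim 247 [ 1.4918700e-01 -9.8880899e-01  5.0236127e+02  1.9189552e+02] yaw of normal -171.42018 x at y=117 513.66113 ends 52.515200301278696 316.09127895756876 78.15839748349794
scene card 146 [ 3.7684375e-01 -9.2627686e-01  5.4412720e+02 -3.2867053e+02] nyaw -157.86168 [ 517.34142407 -262.83146252] [ 569.88537285 -391.98378085] [ 543.61339846 -327.40762168] 139.4316602611131 131.0125193374053
top rim 139 [ 1.3981679e-01 -9.9017739e-01  5.0018335e+02  1.8427925e+02] yaw of normal -171.96275 x at y=117 509.68344 ends 51.95207072058363 318.8453857450441 79.7789982398379
top card 117 [ 3.7532949e-01 -9.2689145e-01  5.3941443e+02 -3.2554752e+02] nyaw -157.95532 [ 514.11863735 -263.07853067] [ 565.41415437 -389.75489543] [ 539.76639586 -326.41671305] 136.66796059881028 133.58867219641525
scene orange_clip (365.7, 219.1) 0.81 [498.9 146.2 100. ]
scene orange_clip (353.0, 219.0) 0.64 [511.7 123.6 100. ]
scene orange_clip_handles (366.0, 205.4) 0.91 [494.5 141.8 130. ]
scene orange_clip_handles (349.9, 205.8) 0.8 [512.1 114.3 130. ]
scene orange_card_top (175.3, 160.8) 0.98 [ 544.8 -325.8  130. ]
top orange_clip (227.9, 277.7) 0.75 [410.4 107.3 100. ]
top orange_clip (226.3, 233.0) 0.53 [518.6 113.2 100. ]
top orange_clip_handles (229.4, 275.2) 0.79 [417.6  99.4 130. ]
top orange_clip_handles (223.5, 235.7) 0.63 [510.2 115.1 130. ]
top orange_card_top (410.5, 221.2) 0.87 [ 545.7 -327.6  130. ]
```

```bash
cat >> h.py <<'E'
from scipy.spatial.transform import Rotation as Ro
def go(xyz,yaw_deg,st=None):
    st=st or env.state(); R=Ro.from_euler('xyz',st['tcp_rot']); Rt=Ro.from_euler('xyz',[np.pi,0,np.radians(yaw_deg)])
    return np.round(R.inv().apply(np.array(xyz)-st['eef_pos']),1), np.round((R.inv()*Rt).as_rotvec(degrees=True),2)
E
python3 - <<'E'
from h import *
print(go([512,115,235],8.3)); s=env.state();print(s['eef_pos'],s['t'])
T=np.array(env.calibration('wrist')['cam_to_world']);R=Ro.from_euler('xyz',s['tcp_rot']);print(R.inv().apply(T[:3,3]-s['eef_pos']),R.inv().as_matrix()@T[:3,:3])
E
```

```text
(array([-318.1,  425.6,  -20.3]), array([-0.000e+00, -1.000e-02,  5.856e+01]))
[245.58582562 574.77511296 214.68233666] 1.25
[-2.46107332e-02 -6.79820117e+01 -1.69391229e+02] [[ 9.99999330e-01 -8.05785407e-04  8.30853615e-04]
 [ 5.77613423e-04  9.69509412e-01  2.45053395e-01]
 [-1.00298085e-03 -2.45052751e-01  9.69509228e-01]]
```

>>> {"method": "arm_command", "body": {
  "motion": [1,-25,32,-5,0,0,6,1,-55,75,-10,0,0,14,1,-88,118,-20,0,0,22,1,-121,161,-20,0,0,30,1,-154,204,-20,0,0,38,1,-187,248,-20,0,0,46,1,-220,292,-20,0,0,54,1,-250,334,-20,0,0,58.5,1,-280,374,-20,0,0,58.5,1,-302,405,-20,0,0,58.5,1,-314,420,-20,0,0,58.5,1,-318,425.5,-20,0,0,58.5,1,-318,425.5,-20,0,0,58.5,1,-318,425.5,-20,0,0,58.5]
}}

```text
t: 2.65
eef_pos: [511.4, 115.9, 234.6]
tcp_rot: [-3.141, 0.0, 0.146]
ft_force: [-0.5, 1.1, -0.4]
opening: 1.002
```

```bash
python3 - <<'E'
from h import *
s=env.state(); cal=env.calibration('wrist'); im,d=env.read_camera('wrist'); save('w1',im); c=cloud(cal,d); np.savez('pics/w1.npz',im=im,d=d,c=c)
print(s['eef_pos'],np.degrees(s['tcp_rot']))
T=np.array(cal['cam_to_world']); o=T[:3,3]
for l in ['orange_clip','orange_clip_handles']:
    for r in env.spot_point('wrist',l):
        u,v=r['location'];D=px2w(cal,(u,v),1000.)-o;z={'orange_clip':100,'orange_clip_handles':130}[l]
        print(l,(u,v),r['confidence'],(o+D*(z-o[2])/D[2]).round(1))
hsv=cv2.cvtColor(im,cv2.COLOR_RGB2HSV);H,S,V=[hsv[...,i].astype(int) for i in range(3)]
m=(H<16)&(S>150)&(V>60)&(c[...,2]>60)&(c[...,2]<170)&(c[...,0]<600)
P=c[m];print(len(P),P.min(0),P.max(0))
for z in range(80,160,6):
    Q=P[(P[:,2]>=z)&(P[:,2]<z+6)]
    if len(Q): print(z,len(Q),Q.min(0).round(1),Q.max(0).round(1),Q.mean(0).round(1))
Q=P[P[:,2]>145]
for nm,A in (('near',Q[Q[:,0]<511]),('far',Q[Q[:,0]>=511])):
    if len(A)>5: print(nm,len(A),cv2.minAreaRect(A[:,:2].astype(np.float32)))
E
```

```text
[511.37466644 115.89040221 234.60844114] [-1.79980811e+02  1.18722286e-02  8.38022833e+00]
orange_clip (276.3, 200.5) 0.75 [508.6 114.5 100. ]
orange_clip (194.9, 176.5) 0.55 [426.1 126.8 100. ]
orange_clip_handles (279.7, 208.5) 0.84 [512.  114.4 130. ]
orange_clip_handles (188.8, 180.4) 0.56 [428.5 128.2 130. ]
634 [488.33099938 101.59934959  76.53814935] [537.50516656 129.82429223 148.95465534]
98 16 [503.7 103.3 101.5] [519.8 128.3 104. ] [512.4 121.3 103.2]
104 32 [502.8 103.6 104. ] [521.3 128.3 109.9] [514.3 119.7 106.3]
110 20 [518.9 107.7 110.1] [522.1 127.9 115.4] [520.1 122.8 112.9]
116 18 [520.9 121.7 116. ] [523.4 128.2 121.9] [521.9 125.1 118.9]
122 21 [499.6 105.5 122.7] [527.1 128.6 128. ] [523.2 122.5 125.9]
128 176 [497.3 107.2 128. ] [529.4 129.  134. ] [516.8 116.2 132. ]
134 64 [523.  108.5 134. ] [531.  129.3 139.8] [528.4 119.2 136.6]
140 88 [492.9 102.6 140.2] [537.4 129.8 146. ] [530.3 119.3 143.5]
146 198 [488.3 101.6 146. ] [537.5 129.8 149. ] [518.6 116.4 147.2]
near 72 ((490.70263671875, 111.5757064819336), (2.5907585620880127, 19.993505477905273), 7.264188289642334)
far 156 ((533.7230224609375, 119.04512023925781), (5.355591773986816, 21.8720760345459), 6.333941459655762)
```

View pics/w1.png

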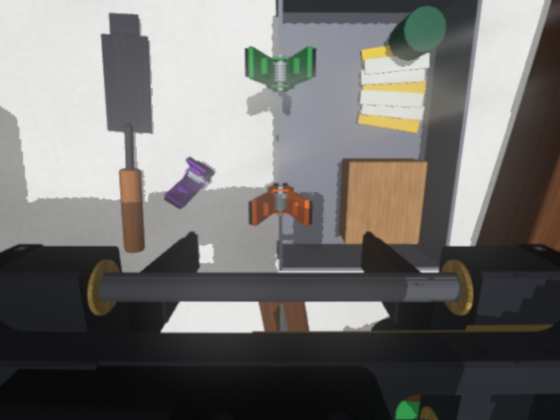

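The wrist view shows the orange clip at (280,203), centred between the fingers, with the purple one at (186,183). I'll check the rim line from this closer view.

```bash
python3 - <<'E'
from h import *
q=np.load('pics/w1.npz');c=q['c'];im=q['im'].astype(int)
P=c[(c[...,2]>77)&(c[...,2]<84)&(c[...,0]>480)&(c[...,0]<540)&(c[...,1]>60)&(c[...,1]<330)&(im.max(2)-im.min(2)<30)]
L=cv2.fitLine(P[:,:2].astype(np.float32),cv2.DIST_HUBER,0,.01,.01).ravel()
print(len(P),L,np.degrees(np.arctan(-L[0]/L[1])),L[2]+(115.4-L[3])*L[0]/L[1],P.min(0),P.max(0))
# pin: grey metal near clip
m=(c[...,2]>85)&(c[...,2]<125)&(abs(c[...,0]-512)<15)&(abs(c[...,1]-115)<25)
P=c[m];print(len(P),P.mean(0),np.median(P,0))
cal=env.calibration('wrist');print(cal['cx'],cal['fx'])
print(go([512.5,115.4,111],8.4))
E
```

```text
744 [ 1.4716654e-01 -9.8911172e-01  5.0163248e+02  1.8223746e+02] 8.462758 511.577 [483.42604342  60.10534393  77.0054129 ] [521.39628489 298.65875132  83.79667926]
668 [511.60777965 117.18099791 106.11790319] [511.84322423 118.54646737 104.59188904]
279.87762971320893 312.0743766967836
(array([  1. ,   1.1, 123.8]), array([-0.01, -0.01,  0.06]))
```

```bash
python3 - <<'E'
from h import *
q=np.load('pics/w1.npz');save('w1c',cv2.resize(q['im'][160:250,210:350],(784,504),interpolation=cv2.INTER_CUBIC))
E
```

```text
(no output)
```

View pics/w1c.png

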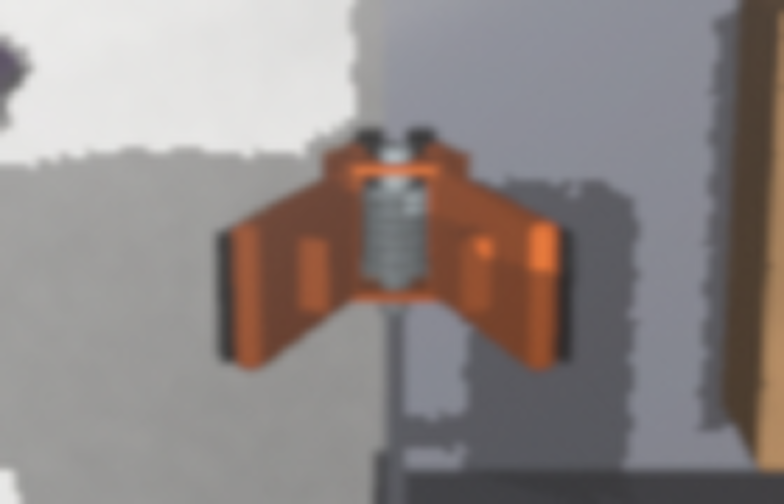

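>>> {"method": "arm_command", "body": {
  "motion": [1,0.6,1,30,0,0,0,1,0.6,1,70,0,0,0,1,0.6,1,100,0,0,0,1,0.6,1,115,0,0,0,1,0.6,1,122,0,0,0,1,0.6,1,122.5,0,0,0,1,0.6,1,122.5,0,0,0]
}}

```text
t: 3.5
eef_pos: [512.9, 114.7, 112.9]
tcp_rot: [-3.142, -0.001, 0.147]
ft_force: [0.6, -0.5, 0.2]
opening: 1.001
```

```bash
python3 - <<'E'
from h import *
s=env.state();print(s['eef_pos'],np.degrees(s['tcp_rot']),s['ft_force'],s['opening'])
im,d=env.read_camera('scene');save('s2',cv2.resize(im[140:260,280:460],(780,520),interpolation=cv2.INTER_CUBIC))
im,d=env.read_camera('wrist');save('w2',im)
E
```

```text
[512.91395871 114.66121029 112.86872761] [-1.79997484e+02 -6.25977574e-02  8.39645175e+00] [ 0.64760992 -0.48586158  0.18043118] 1.0008519635938777
```

View pics/s2.png

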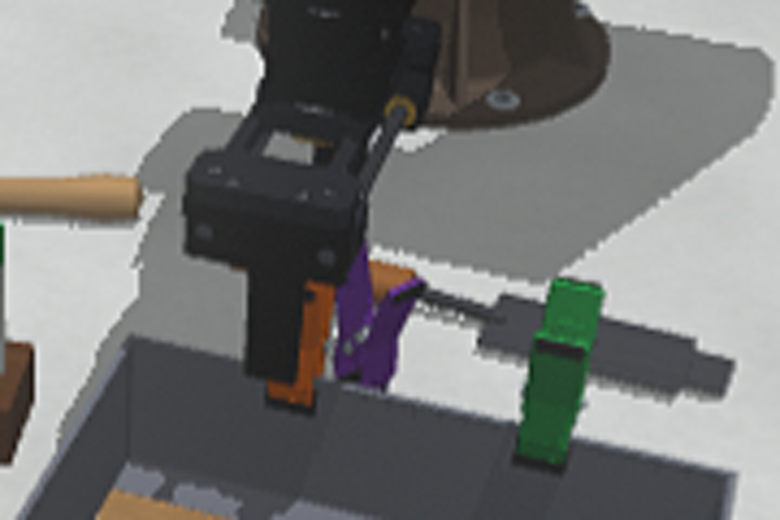

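View pics/w2.png

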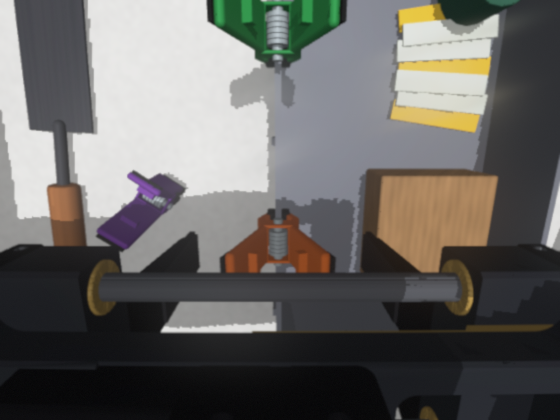

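The fingers straddle the handles: the clip's centre column is about 278 and the finger tips are at 198 and 362. I'll nudge −0.8 mm along tool x and squeeze.

>>> {"method": "arm_command", "body": {
  "motion": [1,-0.8,-0.7,0,0,0,0,0.2,-0.8,-0.7,0,0,0,0,-0.2,-0.8,-0.7,0,0,0,0,-0.4,-0.8,-0.7,0,0,0,0,-0.6,-0.8,-0.7,0,0,0,0,-0.8,-0.8,-0.7,0,0,0,0,-1,-0.8,-0.7,0,0,0,0,-1,-0.8,-0.7,0,0,0,0,-1,-0.8,-0.7,0,0,0,0]
}}

```text
t: 4.5
eef_pos: [511.7, 114.8, 112.1]
tcp_rot: [-3.142, 0.0, 0.146]
ft_force: [-0.1, 0.1, -0.2]
opening: 0.386
```

```bash
python3 - <<'E'
from h import *
s=env.state();print(s['eef_pos'],np.degrees(s['tcp_rot']),s['ft_force'],s['opening']*95)
im,d=env.read_camera('scene');save('s3',cv2.resize(im[140:260,280:460],(780,520),interpolation=cv2.INTER_CUBIC))
im,d=env.read_camera('wrist');save('w3',im)
E
```

```text
[511.68425763 114.83295288 112.07787678] [-1.79994890e+02  5.90109388e-03  8.36489067e+00] [-0.05527185  0.13054031 -0.19054599] 36.642358177821265
```

View pics/s3.png

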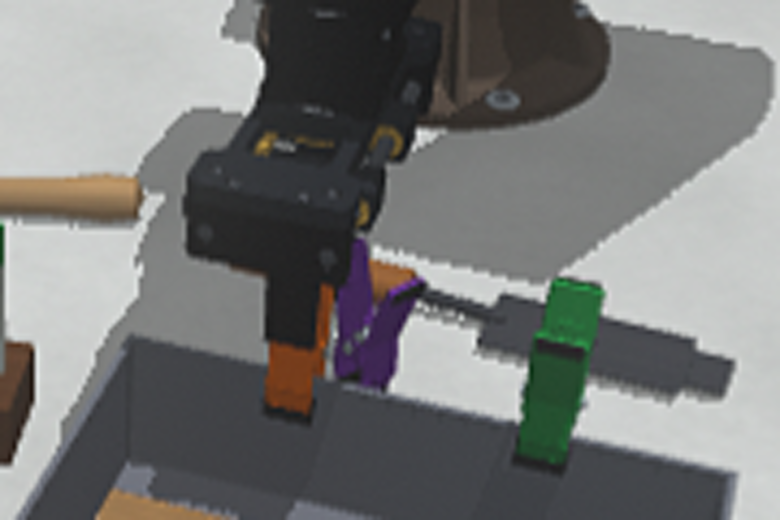

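View pics/w3.png

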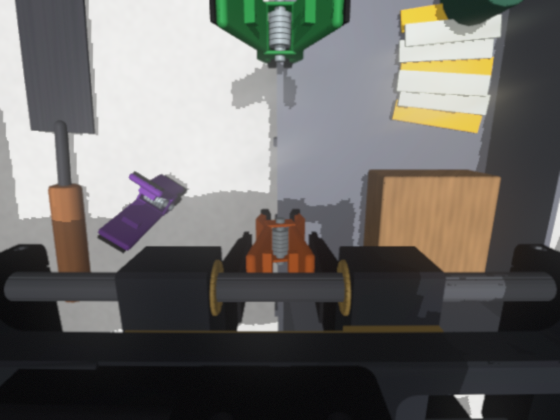

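The squeeze is under way (36.6 mm opening) and centred, with no lateral force. I'll keep closing.

>>> {"method": "arm_command", "body": {
  "motion": [-1,0,0,0,0,0,0,-1,0,0,0,0,0,0,-1,0,0,0,0,0,0,-1,0,0,0,0,0,0,-1,0,0,0,0,0,0,-1,0,0,0,0,0,0]
}}

```text
t: 5.2
eef_pos: [511.8, 114.8, 112.1]
tcp_rot: [-3.142, -0.0, 0.146]
ft_force: [0.7, 0.5, -1.6]
opening: 0.196
```

```bash
python3 - <<'E'
from h import *
s=env.state();print(s['eef_pos'],np.degrees(s['tcp_rot']),s['ft_force'],s['opening']*95)
im,d=env.read_camera('scene');save('s4',cv2.resize(im[140:260,280:460],(780,520),interpolation=cv2.INTER_CUBIC))
im,d=env.read_camera('wrist');save('w4',im)
E
```

```text
[511.75890448 114.84348632 112.14534235] [-1.79996610e+02 -5.18903319e-03  8.36706960e+00] [ 0.71352172  0.49485028 -1.56852322] 18.662355969244917
```

View pics/s4.png

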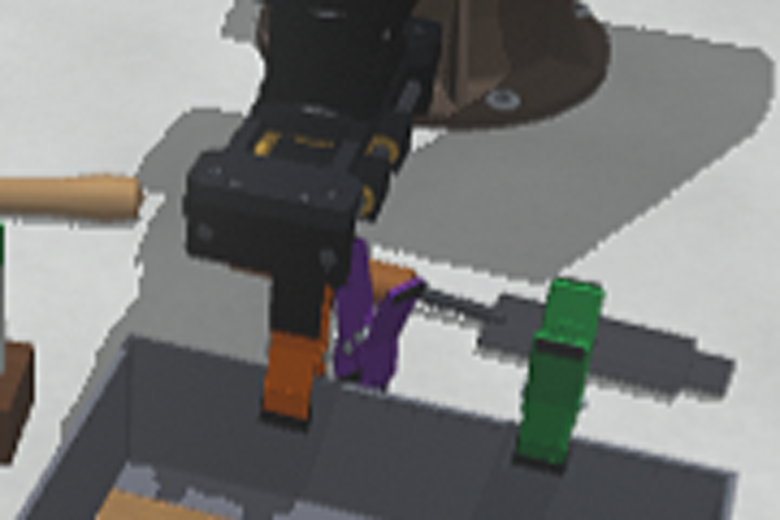

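View pics/w4.png

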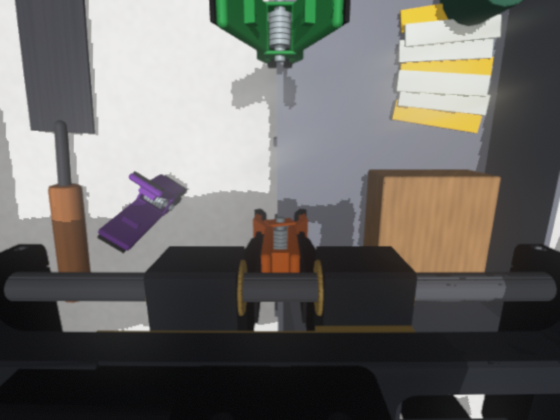

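The opening is 18.7 mm, so the clip is squeezed to its stop, gaping with the rim free between its jaws at scene crop (290,410). Lifting straight up.

>>> {"method": "arm_command", "body": {
  "motion": [-1,0,0,-5,0,0,0,-1,0,0,-15,0,0,0,-1,0,0,-30,0,0,0,-1,0,0,-55,0,0,0,-1,0,0,-80,0,0,0,-1,0,0,-100,0,0,0,-1,0,0,-108,0,0,0,-1,0,0,-110,0,0,0,-1,0,0,-110,0,0,0]
}}

```text
t: 6.2
eef_pos: [511.5, 114.8, 221.9]
tcp_rot: [-3.141, 0.0, 0.146]
ft_force: [0.4, -0.1, -0.5]
opening: 0.195
```

```bash
python3 - <<'E'
from h import *
s=env.state();print(s['eef_pos'],np.degrees(s['tcp_rot']),s['ft_force'],s['opening']*95)
cal=env.calibration('scene');im,d=env.read_camera('scene');save('s5',im); np.savez('pics/s5.npz',im=im,d=d,c=cloud(cal,d))
im,d=env.read_camera('wrist');save('w5',im)
print(go([543.5,-327,215],22.1))
E
```

```text
[511.50922083 114.82908344 221.85603148] [-1.79993718e+02  1.71036217e-02  8.36769923e+00] [ 0.44082494 -0.13608617 -0.49738974] 18.5471591446771
(array([-32.5, 441.8,   6.3]), array([ -0.02,   0.08, -13.74]))
```

View pics/s5.png

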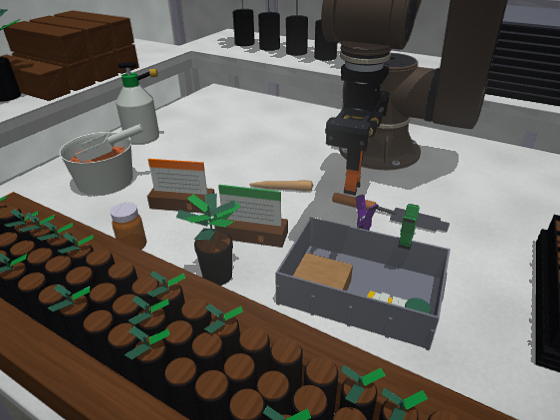

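View pics/w5.png

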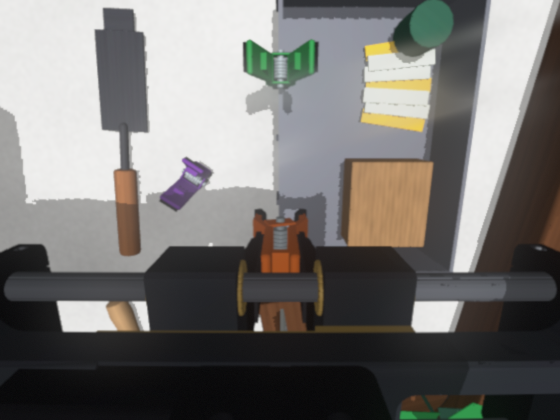

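The clip is off the rim and gaping at scene (352,170), and the crate and green clip look unmoved. Carrying it over the orange-banded card.

>>> {"method": "arm_command", "body": {
  "motion": [-1,-1,10,0,0,0,0,-1,-3,35,0,0,0,-1,-1,-6,70,0,0,0,-2.5,-1,-9,110,0,0,0,-4,-1,-12,152,0,0,0,-5.5,-1,-15,196,0,0,0,-7,-1,-18,240,0,0,0,-8.5,-1,-21,284,0,0,0,-10,-1,-24,326,0,0,0,-11.5,-1,-27,366,0,0,0,-12.5,-1,-29,400,0,0,0,-13.2,-1,-31,424,0,0,0,-13.7,-1,-32,436,0,0,0,-13.7,-1,-32.5,441,0,0,0,-13.7,-1,-32.5,442,0,0,0,-13.7,-1,-32.5,442,0,0,0,-13.7]
}}

```text
t: 7.9
eef_pos: [543.9, -326.3, 222.1]
tcp_rot: [-3.141, 0.0, 0.386]
ft_force: [-0.6, 0.4, -0.7]
opening: 0.196
```

```bash
python3 - <<'E'
from h import *
s=env.state();print(s['eef_pos'],np.degrees(s['tcp_rot']),s['ft_force'],s['opening']*95)
for c in ['scene','top','wrist']:
    cal=env.calibration(c);im,d=env.read_camera(c); np.savez('pics/%s6.npz'%c,im=im,d=d,c=cloud(cal,d))
    save(c+'6',im)
    T=np.array(cal['cam_to_world']); o=T[:3,3]
    for l,z in (('orange_clip',210),('orange_card_top',130)):
        for r in env.spot_point(c,l):
            u,v=r['location'];D=px2w(cal,(u,v),1000.)-o;print(c,l,(u,v),round(r['confidence'],2),(o+D*(z-o[2])/D[2]).round(1))
E
```

```text
[ 543.88696292 -326.3198979   222.07455372] [-1.79975764e+02  4.80226317e-04  2.20994563e+01] [-0.58148722  0.38832912 -0.7123101 ] 18.61920798429956
scene orange_clip (362.4, 216.4) 0.93 [641.6 186.1 210. ]
scene orange_clip (171.4, 129.8) 0.77 [ 542.2 -324.4  210. ]
scene orange_card_top (174.8, 159.1) 0.87 [ 538.9 -332.7  130. ]
top orange_clip (227.0, 277.9) 0.63 [414.7  92.9 210. ]
top orange_clip (418.9, 216.9) 0.47 [ 547.2 -322.1  210. ]
top orange_card_top (410.0, 220.1) 0.79 [ 548.3 -326.5  130. ]
wrist orange_clip (278.7, 241.4) 0.63 [ 543.5 -326.   210. ]
wrist orange_clip (365.6, 7.0) 0.39 [ 537.  -189.3  210. ]
wrist orange_card_top (274.4, 209.0) 0.86 [ 539.8 -327.4  130. ]
```

View pics/scene6.png

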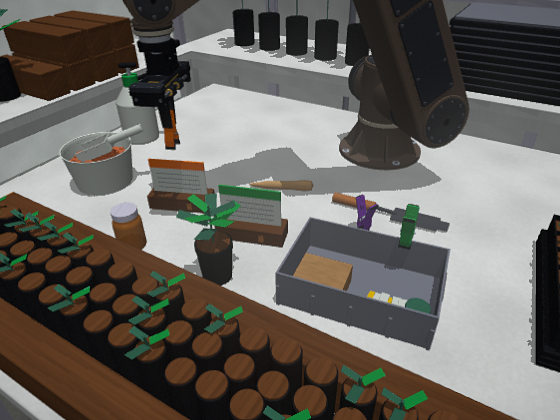

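View pics/wrist6.png

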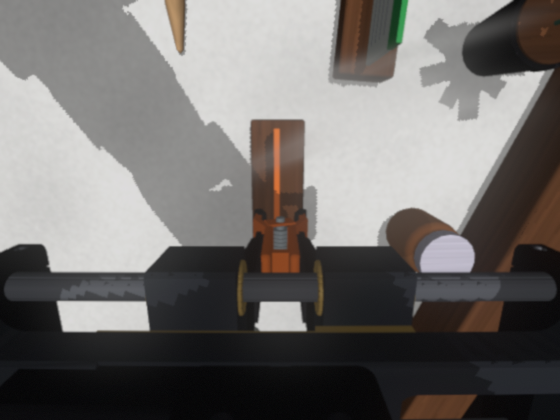

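View pics/top6.png

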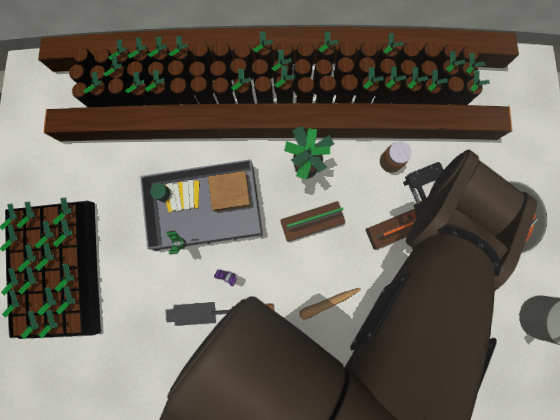

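The wrist view shows the card's orange edge as a vertical line at column ~277 (rows 128–205), nearly square under the clip and slightly to the left of it. I'll fit it in the tool frame.

```bash
python3 - <<'E'
from h import *
q=np.load('pics/wrist6.npz');c=q['c'];im=q['im']
s=env.state();R=Ro.from_euler('xyz',s['tcp_rot'])
hsv=cv2.cvtColor(im,cv2.COLOR_RGB2HSV);H,S,V=[hsv[...,i].astype(int) for i in range(3)]
m=(H<18)&(S>150)&(V>150)&(c[...,2]>110)&(c[...,2]<140); m[200:]=0
vs,us=np.nonzero(m);print(us.min(),us.max(),vs.min(),vs.max())
for v in range(124,200,8): 
    u=us[vs==v]; 
    if len(u): print(v,u.min(),u.max(),c[v,u].mean(0).round(1))
P=R.inv().apply(c[m]-s['eef_pos']); 
L=cv2.fitLine(P[:,:2].astype(np.float32),cv2.DIST_HUBER,0,.01,.01).ravel();print(L,np.degrees(np.arctan(L[0]/L[1])),'x at y0',L[2]-L[3]*L[0]/L[1],P.min(0),P.max(0))
W=c[m];print(W.min(0),W.max(0),W[:,2].mean())
# timber block in tool frame
b=(c[...,2]>34)&(c[...,2]<46);b[225:]=0; b[:100]=0;b[:,:240]=0;b[:,320:]=0
Q=R.inv().apply(c[b]-s['eef_pos']);print(cv2.minAreaRect(Q[:,:2].astype(np.float32)),Q.min(0),Q.max(0))
# clip pts in tool frame
k=(H<18)&(S>150)&(c[...,2]>165)&(c[...,2]<290)
Q=R.inv().apply(c[k]-s['eef_pos']);print('clip',len(Q),Q.min(0),Q.max(0))
save('w6c',cv2.resize(im[110:280,210:350],(660,801-1),interpolation=cv2.INTER_CUBIC)[:600])
a=np.load('pics/scene6.npz')['im'];save('s6c',cv2.resize(a[60:220,120:250],(487,600),interpolation=cv2.INTER_CUBIC))
E
```

```text
274 278 129 193
132 274 278 [ 516.9 -266.7  129.3]
140 274 278 [ 519.3 -272.6  129.2]
172 274 278 [ 529.1 -297.1  129.8]
180 274 278 [ 531.7 -303.4  129.6]
188 274 278 [ 534.3 -309.8  129.4]
[ 9.2013268e-04 -9.9999958e-01 -2.4224806e+00 -4.0653446e+01] -0.052719727 x at y0 -2.4598873 [ -4.24311841 -68.45850519  90.85416123] [ -0.72396127 -15.02985061  94.46502801]
[ 514.51692865 -313.74288349  127.70609237] [ 537.53379836 -263.87100055  131.31711158] 129.52210730874808
((-2.710186004638672, -19.221965789794922), (60.02701950073242, 119.94229888916016), 0.12688012421131134) [-32.76975701 -79.13599298 179.75823345] [ 27.42274513  40.684017   187.07886075]
clip 1513 [-16.4856698  -12.79938391 -36.06386164] [13.54271504  5.10206917 37.08025425]
```

View pics/w6c.png

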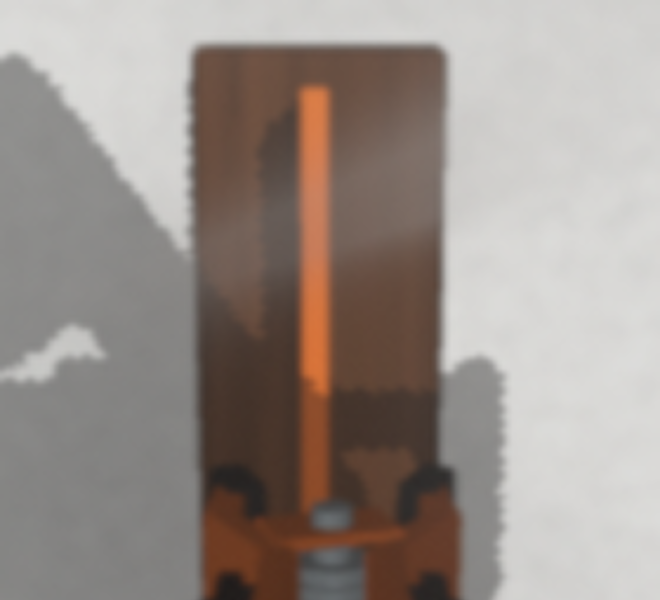

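View pics/s6c.png

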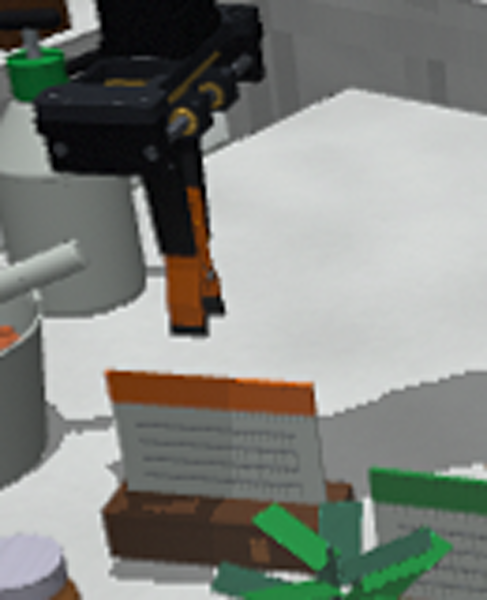

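```bash
python3 - <<'E'
from h import *
q=np.load('pics/scene6.npz');c=q['c']
s=env.state();R=Ro.from_euler('xyz',s['tcp_rot'])
for r in range(126,153,2):
    m=[(u,R.inv().apply(c[r,u]-s['eef_pos']).round(0).astype(int).tolist(),q['im'][r,u].tolist()) for u in range(162,184,2) if 480<c[r,u,0]<620 and c[r,u,2]>140]
    print(r,m)
T=env.calibration('scene')
for l in ['orange_clip_tip1','orange_clip_tip2']:
    for r in env.spot_point('scene',l): print(l,r)
E
```

```text
126 [(162, [16, 11, -4], [104, 105, 105]), (164, [14, 6, -3], [13, 14, 16]), (166, [11, 3, -2], [16, 18, 20]), (168, [14, -3, -4], [18, 20, 22]), (170, [14, -8, -4], [20, 20, 22]), (172, [10, -11, -2], [54, 32, 20]), (174, [-2, -10, 3], [114, 52, 10])]
128 [(164, [14, 7, 1], [93, 65, 50]), (166, [13, 3, 2], [79, 40, 18]), (168, [17, -4, 0], [66, 34, 17]), (170, [13, -6, 2], [64, 34, 20]), (172, [13, -12, 1], [91, 45, 16]), (174, [-3, -9, 8], [117, 55, 14])]
130 [(164, [10, 10, 8], [128, 88, 72]), (166, [10, 5, 8], [115, 54, 9]), (168, [11, 0, 8], [115, 54, 9]), (170, [10, -4, 8], [116, 56, 14]), (172, [7, -8, 9], [117, 57, 15]), (174, [-4, -8, 14], [92, 49, 22]), (176, [-9, -11, 16], [122, 99, 85])]
132 [(164, [10, 11, 14], [116, 82, 63]), (166, [10, 6, 13], [129, 61, 10]), (168, [11, 1, 13], [125, 60, 13]), (170, [10, -4, 13], [125, 60, 13]), (172, [10, -8, 13], [126, 61, 15]), (174, [7, -12, 14], [123, 58, 13]), (176, [-1, -13, 17], [77, 76, 73])]
134 [(164, [13, 10, 17], [148, 114, 103]), (166, [12, 6, 17], [127, 60, 10]), (168, [13, 1, 16], [126, 61, 12]), (170, [12, -4, 17], [12
[... 1673 characters left out ...]
50], [40, 41, 41]), (168, [22, 3, 48], [18, 19, 19]), (170, [17, 0, 50], [19, 21, 21]), (172, [19, -6, 49], [21, 23, 23]), (174, [19, -11, 49], [18, 19, 19])]
150 []
152 []
orange_clip_tip1 {'location': [174.8, 139.0], 'confidence': 0.65}
orange_clip_tip1 {'location': [362.6, 226.7], 'confidence': 0.64}
orange_clip_tip1 {'location': [363.9, 230.2], 'confidence': 0.61}
orange_clip_tip1 {'location': [171.0, 149.9], 'confidence': 0.49}
orange_clip_tip2 {'location': [174.8, 139.0], 'confidence': 0.65}
orange_clip_tip2 {'location': [362.6, 226.7], 'confidence': 0.64}
orange_clip_tip2 {'location': [363.9, 230.2], 'confidence': 0.61}
orange_clip_tip2 {'location': [171.0, 149.9], 'confidence': 0.49}
```

The jaw tips sit about 48 mm below the TCP. The card line is −2.5 mm in tool x and about +1.5 mm in tool y. I'll correct that and come partway down, leaving the tips about 13 mm above the edge.

>>> {"method": "arm_command", "body": {
  "motion": [-1,-1,1,0,0,0,0,-1,-2.5,1.7,0,0,0,0,-1,-2.5,1.7,8,0,0,0,-1,-2.5,1.7,20,0,0,0,-1,-2.5,1.7,28,0,0,0,-1,-2.5,1.7,30,0,0,0,-1,-2.5,1.7,30,0,0,0]
}}

```text
t: 9.15
eef_pos: [542.1, -329.6, 191.4]
tcp_rot: [-3.141, 0.001, 0.385]
ft_force: [0.4, -0.1, 0.2]
opening: 0.195
```

```bash
python3 - <<'E'
from h import *
s=env.state();print(s['eef_pos'],np.degrees(s['tcp_rot']),s['ft_force'],s['opening']*95)
D={}
for c_ in ['scene','wrist']:
    cal=env.calibration(c_);im,d=env.read_camera(c_);D[c_]=(im,cloud(cal,d))
im,c=D['wrist'];R=Ro.from_euler('xyz',s['tcp_rot'])
hsv=cv2.cvtColor(im,cv2.COLOR_RGB2HSV);H,S,V=[hsv[...,i].astype(int) for i in range(3)]
m=(H<18)&(S>150)&(V>90)&(c[...,2]>110)&(c[...,2]<137); m[200:]=0
P=R.inv().apply(c[m]-s['eef_pos']);L=cv2.fitLine(P[:,:2].astype(np.float32),cv2.DIST_HUBER,0,.01,.01).ravel();print(len(P),np.degrees(np.arctan(L[0]/L[1])),'x at y0',L[2]-L[3]*L[0]/L[1],P.min(0),P.max(0))
save('w7c',cv2.resize(im[110:260,210:350],(560,600),interpolation=cv2.INTER_CUBIC))
save('s7c',cv2.resize(D['scene'][0][80:210,120:240],(554,600),interpolation=cv2.INTER_CUBIC))
E
```

```text
[ 542.0765206  -329.61773609  191.41992396] [-1.79941845e+02  2.92686011e-02  2.20641562e+01] [ 0.40975415 -0.14943904  0.24744423] 18.50368035963381
319 0.5521841 x at y0 0.83407664 [ -1.43875651 -70.77959937  59.84434687] [  2.37474248 -15.98285257  63.80514437]
```

View pics/w7c.png

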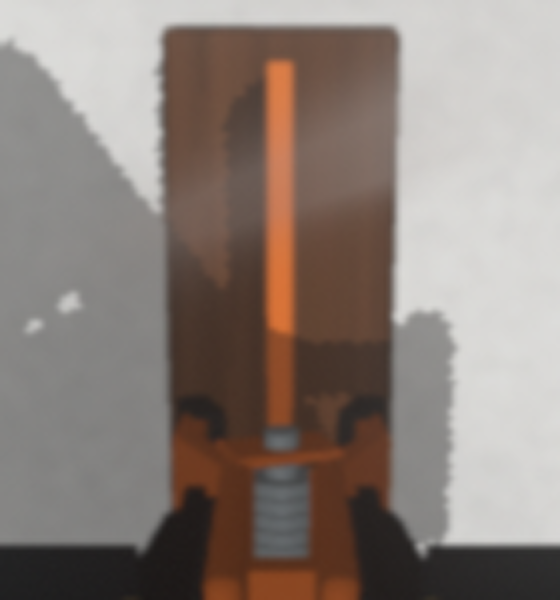

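View pics/s7c.png

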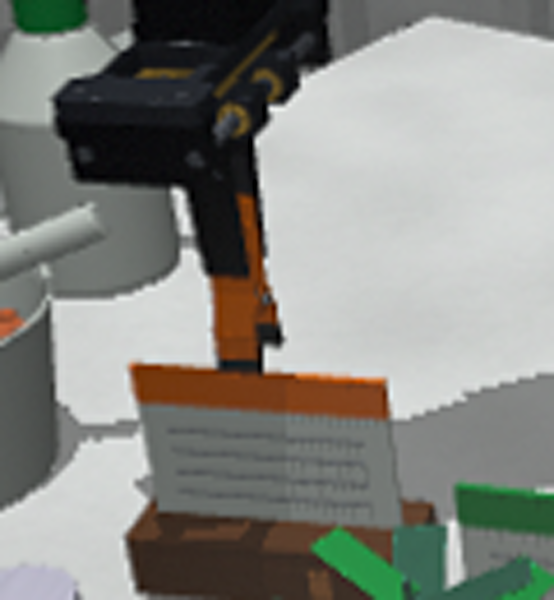

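The wrist crop shows the card edge at column 280 and the clip's centre at 281, parallel and centred. The card's end is 70.8 mm away against a half width of 70. Descending about 28 mm.

>>> {"method": "arm_command", "body": {
  "motion": [-1,0,0,4,0,0,0,-1,0,0,10,0,0,0,-1,0,0,16,0,0,0,-1,0,0,22,0,0,0,-1,0,0,26,0,0,0,-1,0,0,28,0,0,0,-1,0,0,28,0,0,0,-1,0,0,28,0,0,0]
}}

```text
t: 10.05
eef_pos: [542.3, -329.7, 164.2]
tcp_rot: [3.141, -0.0, 0.385]
ft_force: [-0.2, -0.2, -1.3]
opening: 0.197
```

```bash
python3 - <<'E'
from h import *
s=env.state();print(s['t'],s['eef_pos'],np.degrees(s['tcp_rot']),s['ft_force'],s['moment'],s['opening']*95)
D={}
for c_ in ['scene','wrist']:
    cal=env.calibration(c_);im,d=env.read_camera(c_);D[c_]=(im,cloud(cal,d))
im,c=D['wrist'];R=Ro.from_euler('xyz',s['tcp_rot'])
hsv=cv2.cvtColor(im,cv2.COLOR_RGB2HSV);H,S,V=[hsv[...,i].astype(int) for i in range(3)]
m=(H<18)&(S>150)&(V>90)&(c[...,2]>110)&(c[...,2]<137); m[195:]=0
P=R.inv().apply(c[m]-s['eef_pos']);L=cv2.fitLine(P[:,:2].astype(np.float32),cv2.DIST_HUBER,0,.01,.01).ravel();print(len(P),np.degrees(np.arctan(L[0]/L[1])),'x at y0',L[2]-L[3]*L[0]/L[1],P.min(0),P.max(0))
save('w8c',cv2.resize(im[70:260,190:370],(568,600),interpolation=cv2.INTER_CUBIC))
im,c=D['scene'];save('s8c',cv2.resize(im[100:210,130:230],(545,600),interpolation=cv2.INTER_CUBIC)); save('s8',im)
a=np.load('pics/scene0.npz')
df=(np.abs(im.astype(int)-a['im']).sum(2)>60); o=im//2; o[df]=[255,0,0]; save('diff8',o)
for r in range(140,174): # +x jaw bottom
    print(r,[(u,c[r,u].round(0).astype(int).tolist(),im[r,u].tolist()) for u in (172,)])
E
```

```text
10.05 [ 542.28104538 -329.74531386  164.2356509 ] [ 1.79994519e+02 -1.11710863e-02  2.20629028e+01] [-0.20835369 -0.19838012 -1.25392853] [-0.0716766   0.0598027  -0.06011514] 18.755650465477633
363 -0.067370474 x at y0 -0.006176736 [ -1.99134011 -70.61353093  32.5100117 ] [  2.01899706 -25.97122303  36.5553397 ]
140 [(172, [556, -313, 193], [21, 24, 23])]
141 [(172, [555, -315, 189], [22, 22, 23])]
142 [(172, [555, -316, 187], [24, 23, 25])]
143 [(172, [556, -315, 185], [23, 23, 23])]
144 [(172, [555, -316, 181], [22, 23, 24])]
145 [(172, [555, -318, 178], [24, 24, 24])]
146 [(172, [553, -320, 174], [23, 23, 24])]
147 [(172, [556, -317, 174], [22, 21, 23])]
148 [(172, [551, -323, 168], [23, 23, 25])]
149 [(172, [554, -320, 167], [19, 22, 25])]
150 [(172, [555, -321, 165], [64, 35, 24])]
151 [(172, [552, -324, 160], [123, 60, 18])]
152 [(172, [550, -326, 156], [117, 58, 19])]
153 [(172, [552, -324, 155], [119, 59, 19])]
154 [(172, [553, -325, 152], [128, 63, 20])]
155 [(172, [553, -325, 150], [131, 64, 20])]
156 [(172, [555, -324, 148], [129, 63, 19])]
157 [(172, [555, -324, 145], [128, 62, 16])]
158 [(172, [556, -323, 144], [129, 64, 20])]
159 [(172, [557, -324, 141], [130, 64, 20])]
160 [(172, [557, -324, 138], [129, 64, 21])]
161 [(172, [560, -321, 138], [130, 65, 21])]
162 [(172, [561, -320, 136], [126, 62, 21])]
163 [(172, [560, -322, 132], [109, 55, 23])]
164 [(172, [561, -322, 130], [117, 58, 23])]
165 [(172, [559, -325, 125], [116, 58, 21])]
166 [(172, [561, -323, 124], [119, 60, 21])]
167 [(172, [560, -324, 121], [106, 53, 24])]
168 [(172, [562, -323, 119], [26, 30, 30])]
169 [(172, [561, -324, 116], [28, 30, 29])]
170 [(172, [561, -325, 113], [62, 65, 64])]
171 [(172, [547, -341, 99], [110, 115, 112])]
172 [(172, [546, -342, 95], [107, 112, 108])]
173 [(172, [547, -342, 92], [100, 105, 102])]
```

View pics/w8c.png

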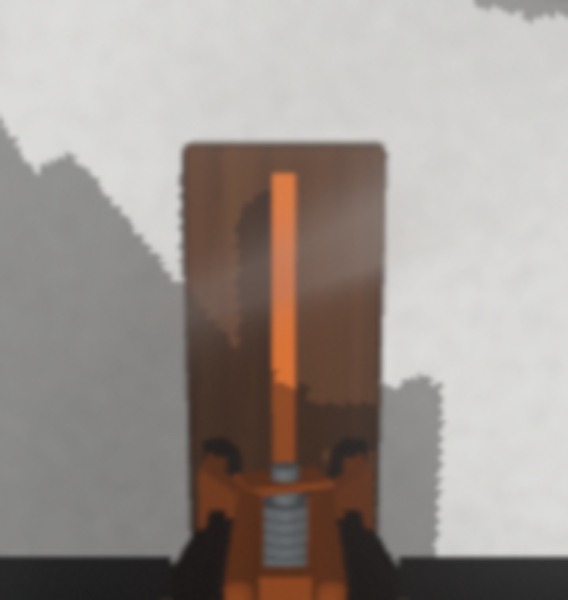

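View pics/s8c.png

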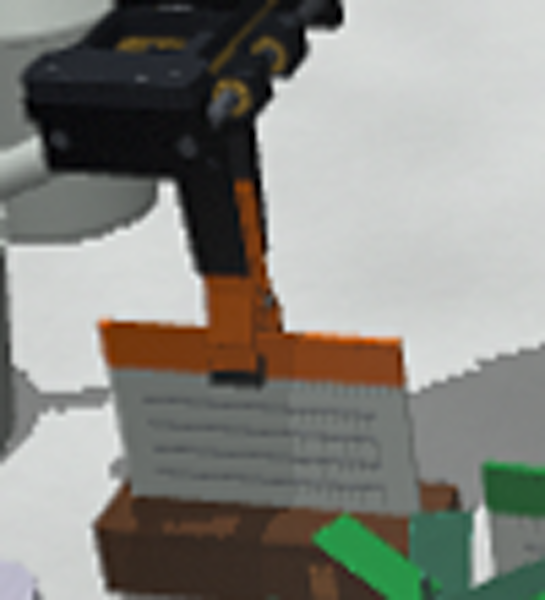

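View pics/diff8.png

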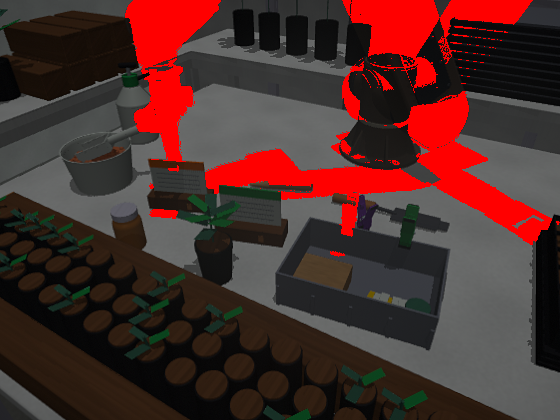

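The picture shows the jaws astride the card, with the near jaw tip at z ≈ 114, about 16 mm below the edge. The card sits in the middle of the gap and the wrist force is near zero. In the difference image only the arm, shadows and orange clip have changed. Handing in.

```bash
python3 - <<'E'
from h import *
print(env.job_done()); s=env.state();print(s['t'],s['eef_pos'],s['ft_force'],s['opening']*95)
E
```

```text
the job is handed in; nothing more can be done
None
the job is handed in; nothing more can be done
```

I squeezed the orange clip to its stop (18.7 mm between the fingers) and lifted it straight off the crate's rim. It is now held open over the middle of the orange-banded card's top edge, and I handed the job in at about 10.2 s, still holding it.

The last checks before handing in showed:
- **Squareness:** the clip is square to the card within about 0.1°.
- **Centring:** the card is within 0.5 mm of the middle across the gap and about 1 mm along the edge.
- **Depth:** the near jaw tip is about 16 mm below the card's top edge. I could not measure the far jaw at the final pose, because the card hides it from the scene camera.
- **Contact:** the wrist force was about 1.3 N with no sideways push, so nothing appears to touch the card.
- **Other things:** comparing pictures from before and after, only the arm, its shadows and the orange clip had moved.

Two readings disagreed: the overhead camera put the card about 4 mm from where the scene camera did. I used the wrist camera's close view instead, and its last fit at the final pose showed the card centred.

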